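# Clamp a stub end and bring the fusion-machine carriage to its facing notch

### The arm

A 6-joint arm with a two-finger parallel gripper is mounted at the origin on the work surface. World frame = base frame: x ahead of the robot, y to its left, z up, the work surface at z = 0. Lengths are in mm, angles in rad, forces in N, time in s.
With the tool pointing down it reaches from about 400 to 825 mm from the base axis. Payload 7 kg.
Tool frame: the origin (TCP) lies on the centre line of the jaws, within the pads' length; the fingertips stand robot.tips_ahead ahead of it and the grasp point (between the pads) lies 6 mm ahead of it (robot.tips_ahead is the distance from the TCP to the fingertips, in mm); z points along the fingers, y is the line along which they close (so a half turn about z gives the same grasp; the last joint's range is limited). The gripper opens to 85 mm and grips with 20 to 120 N. Pads are 22 mm wide; open, the fingers measure 114 mm over their backs; the gripper's body (76 mm by 85 mm) begins 54 mm behind the grasp point. The pads swing forward as they close: fully open they stand 13 mm farther back than shut.
Start: joints at [1.572, 0.359, 0.012, 0, -1.224, -0.288], TCP at [190.956, 647.403, 256.302] pointing down, gripper open.
Joint ranges: [-3.07, 3.07], [-1.43, 2.12], [-1.02, 1.25], [-3.03, 1.67], [-3.05, -0], [-3.03, 3.03]. Speed limits (rad/s): [2.39, 2.39, 3.01, 3.14, 3.14, 3.14].

### API

Orientations are given as [roll, pitch, yaw] about the fixed x, y, z axes, in that order (R = Rz(yaw) Ry(pitch) Rx(roll)).
In Python, from cell import robot, grab_frame, calibration, look_for, outline_of, pinpoint gives the robot as it stands.
- The arm moves only by the tool move_arm, never from a script. Its argument "plan" is a list of rows, each a list of 3 entries, a list of its own where there are three numbers: the turn, a rotation vector about the tool's x, y, z in rad, then the shift along the tool's x, y, z in mm, then the opening, from 0 (shut) to 1 (fully open). A call has 1 to 8 rows; each row shifts and turns the commanded pose from where the row before left it, along the tool's axes as they then stand; what a row does not reach is not made up. A row lasts 1/12 s, in which the tool goes at most 41.7 mm and 7.16 degrees, less where a joint would pass 70% of its speed; a pose out of reach is approached as far as the arm can. A call with a gripper value outside its range is refused whole. The fingers move at their own pace and stop on an object; "squeeze" is the grip in N (left out, the last holds). Time passes only in rows, so rows that do not move let the fingers close. It gives the time, the measured TCP pose, the force, the opening and the grip force at its end, in the units of the state.
- robot.get_obs(): the state, without advancing time (a new reading comes with each control period).
- grab_frame(name): name is "scene" or "side" or "wrist"; returns (picture, depth): 480x640x3 uint8, red, green, blue; 480x640 float32, mm along the optical axis (not along the pixel's ray), 0 where there is no reading.
- calibration(name): a dict with "K" (3x3 intrinsics, pixels), "D" ([k1, k2, p1, p2, k3] as OpenCV has them; the pictures are not rectified), "world_to_cam" (4x4, takes a point from world to camera coordinates). Camera axes: x right, y up, looking along -z (the intrinsics and any distortion apply to the point x, -y, -z); pixel columns grow to the right and rows downward; lengths in mm; the calibration is good to about 2 mm. A picture is of the moment at which its call begins: read the wrist's pose just before it. calibration takes no time and is no camera call; for the wrist camera it gives the pose at the moment of the call.
- robot.hand_in(): hands the job in; it is judged then, once.
Trained networks look in the newest picture that a camera, given by its name, has taken for a name from the list of things; names that differ only in an ending like _2 or _b are one class to them, and where a whole thing is asked for, a point or a joint stands for the part that bears it (a point fixed in the world has none). Each returns a list of dicts, best first, with "confidence" (0 to 1); they miss things now and then, are a little off and sometimes report something else, mostly with a low value. They report only what shows in the picture. A call takes as long as a camera call.
- look_for(camera, thing): "location" ([x, y, z] in mm, in world coordinates, good to about 4 mm: the middle of the surface that is visible of it).
- outline_of(camera, thing): "region" (480x640 bool, what is visible of it).
- pinpoint(camera, thing): "location" ([x, y, z] in mm, in world coordinates, good to about 4 mm: a listed point, or the origin of a listed thing).
The state is a dict: "t": time; "joint_pos": joint angles; "dq": joint speeds; "tau": joint torques, N m; "eef_pos": TCP position; "ee_rot": TCP orientation; "wrist_force": force on the tool from outside, world axes, zero at the start; "ft_torque": the same for the moment, N m; "width": finger opening in mm; "finger_force": force on a finger pad.
Only numpy, scipy, OpenCV 4.12 (cv2) and the standard library are available. Lean on these libraries where they do the work, as an engineer would, in place of code of your own. Each camera call takes 0.05 s, during which the arm holds its last target. There are 200 camera calls.

### The job

On the blue pipe-fusion machine, swing the open upper jaw of the sliding carriage down over the black stub end and push it until its catch snaps and it is fully shut. Then take the carriage by its upright black handle and slide it along the rods towards the fixed clamp until you feel its ball drop into the notch of the yellow index strip; do not force it on past the notch. Finish while still holding the handle with the carriage at the notch, ready for the facer, and leave the other things on the bench where they are.

Things in the scene. Friction and masses are not known exactly. Their poses are not given: they have to be found in the camera images.
- machine: Blue bench butt-fusion machine, fixed; base 250 x 530 mm, two steel guide rods along its y. Origin on the bench under the pipe axis, mid-length; +x far side, +y along the rods from the sliding carriage to the fixed clamp (already shut on a 63 mm black pipe), z up. Pipe axis 125 mm above the bench, shut clamps reach 173 mm. Base from x = -140 to +110 mm.
- carriage (a joint): Carriage travel in m towards the fixed clamp (machine +y), 0 to 0.15; starts at 0 to 0.04, the notch is at about 0.09 to 0.13, each time elsewhere. 1.8 kg, slides against 2 to 5 N. A spring ball rides on the index strip: it pulls the carriage forward over the last 4 mm before the notch (up to about 10 N), then holds it there; 15 to 20 N would force it on or back out.
- jaw (a joint): Angle in rad of the carriage's upper clamp jaw: 0 = fully shut, growing as its front edge lifts up and back. Starts at 0.95 to 1.35 and stays where left (1 to 3 N at the lug move it). The black stub end already lies in the lower half. The last 0.08 rad need about 8 N at the lug, past a spring ball in the catch post, which then snaps over the jaw's front edge and keeps it at 0.
- jaw_hinge (a point): Hinge axis of the upper jaw, at its middle: along machine y, 72 mm to the far side of the pipe axis, 125 mm above the bench.
- jaw_lug (a point): Middle of the red pressing face (30 x 36 mm) on the outside of the jaw's front lug: 142 mm from the hinge along the jaw, 16 mm to its outer side. From 24 to 120 mm from the hinge the jaw is an arch bulging out 48 mm. When shut the face is level at 141 mm; a catch post (30 mm wide, top at 148 mm) stands 41 mm in front of it. Axes of the jaw; at 0 those of the machine.
- handle: Black upright handle on the front of the carriage: a revolving cylindrical grip 26 mm across on an upright pin. Origin at its foot, 74 mm above the bench; top at 166 mm. It stands 125 mm to the robot's side of the pipe axis and 90 mm to machine -y of the middle of the jaw.
- handle_grip (a point): Point on the handle's axis 20 mm below its top (146 mm above the bench), to be taken from above. Free all round above 85 mm, except the catch post 75 mm to +y and 8 mm further from the robot.
- index_mark (a point): Point under the carriage's spring ball, level with the top of the index strip (46 mm above the bench). The 10 mm ball sits under the carriage's front tongue, 30 mm to +y of the handle's axis.
- notch (a point): The 8 mm wide notch in the top of the yellow index strip (14 mm wide) on the ledge along the machine's front, 46 mm above the bench. The strip is screwed down at another place along the rods each time. The ball is home when index_mark is at this point. Axes as the machine.
- stub_a: Bystander: black pipe stub standing on its collar, 102 mm across at the foot, 63 mm above, 105 mm tall; origin at the centre of its foot.
- stub_b: Bystander: another such stub.
- backing_ring: Bystander: flat zinc-grey steel backing ring, 165 mm across, 78 mm bore, 16 mm thick; origin under its centre.
- wipes_tub: Bystander: white tub of wipes with a blue label, 84 mm across, 160 mm tall; origin under its centre.
- elbow: Bystander: large black pipe elbow lying on the bench, about 300 mm long, 110 mm high; origin under its middle.
- wrench: Bystander: steel wrench, 190 mm, lying on the bench; origin under its middle.
- marker: Bystander: white marker pen, 16 mm thick and about 120 mm long, lying on the machine's blue base between the carriage and the fixed clamp; origin under its middle.
- offcut: Bystander: short black piece of pipe standing on end, 63 mm across, 50 mm tall; origin under its centre.

How it is judged (in metres and radians):
On the way:
1. the upper jaw is fully shut on its catch while the carriage is still well short of the notch (value of joint jaw below 0.025 rad and y of index_mark in the frame of notch below -0.02 m), for 0.3 s.
At the end, for the whole second after the job is handed in: The upper jaw is shut (within 0.025 rad), the carriage stands still with its ball in the notch (index_mark within 2.5 mm of the notch along the rods), and the fingers still hold the handle (at least 2 N of contact). The jaw was shut while the carriage was still more than 20 mm short of the notch (value of joint jaw below 0.025 rad and y of index_mark in the frame of notch between -0.0025 and 0.0025 m and velocity of joint carriage between -0.005 and 0.005 m/s and contact force between the fingers and handle above 2 N); the arm keeps its last pose, push and grip.
It fails at once if the carriage is forced past the notch (more than 10 mm beyond it) (y of index_mark in the frame of notch above 0.01 m).
It fails at once if another thing on the bench is shifted by more than 30 mm (distance of any of stub_a, stub_b, backing_ring, wipes_tub, elbow, wrench, marker, offcut from where it was at the start of the episode above 0.03 m).
It also fails if it takes over 64 s, if anything falls off the work surface, if the arm or the gripper's body presses on something with over 40 N, if the wrist force passes 120 N, or if a joint passes its speed limit or range.

## Working session

There is one attempt and no reset: what is moved stays moved. The work goes in short steps, Python scripts to look and compute and a tool call to move; the robot and the scene stay as the last step left them, time stands still between calls to the robot, and variables do not carry over. Pictures are saved under pics/ and viewed, at most 10 in all, crops included, and the job is handed in when it is done.

Besides the shell and the picture viewer there is one more tool, called after ">>>" as a command line: name --argument value ..., lists and objects as JSON in quotes. move_arm: Moves the arm, as the interface text tells. Its arguments: {"type":"object","properties":{"plan":{"type":"array"},"squeeze":{"type":"number"}},"required":["plan"]}

```bash
mkdir -p pics; ls
python3 - <<'E'
from cell import *
import cv2,numpy as np
o=robot.get_obs();print({k:np.round(v,3).tolist() if not isinstance(v,(int,float)) else v for k,v in o.items()},robot.tips_ahead)
ims=[]
for c in ["scene","side"]:
    p,d=grab_frame(c);ims.append(p)
    cv2.imwrite(f"pics/{c}0.png",p[:,:,::-1])
    for n in ["jaw_hinge","jaw_lug","handle","handle_grip","index_mark","notch","machine"]:
        print(c,n,[(np.round(r["location"],1).tolist(),round(r["confidence"],2)) for r in pinpoint(c,n)][:2])
E
```

```text
pics
{'t': 0.0, 'joint_pos': [1.572, 0.359, 0.011, -0.0, -1.224, -0.288], 'dq': [0.0, 0.0, 0.0, -0.001, -0.001, 0.002], 'tau': [-0.002, -58.332, 29.342, 6.936, -0.006, -0.0], 'eef_pos': [190.842, 646.986, 255.338], 'ee_rot': [3.14, -0.0, -0.287], 'wrist_force': [-0.229, -0.215, 0.165], 'ft_torque': [0.018, 0.015, -0.009], 'finger_force': 0.0, 'width': 85.54090968741147} 25.0
scene jaw_hinge [([654.7, -105.3, 123.9], 0.73)]
scene jaw_lug [([617.9, -107.7, 263.5], 0.89)]
scene handle [([453.8, -178.4, 70.7], 0.7)]
scene handle_grip [([453.2, -179.4, 142.7], 0.83)]
scene index_mark [([452.5, -146.9, 46.3], 0.9)]
scene notch [([464.7, -48.0, 45.2], 0.64)]
scene machine [([596.5, 28.7, -3.8], 0.89)]
side jaw_hinge [([658.9, -109.6, 122.2], 0.74), ([301.0, 274.9, -0.9], 0.68)]
side jaw_lug [([621.4, -103.8, 261.2], 0.86)]
side handle [([449.3, -185.3, 75.4], 0.9)]
side handle_grip [([451.5, -182.9, 145.1], 0.95)]
side index_mark [([590.2, 26.7, -0.3], 0.69), ([451.8, -148.8, 39.4], 0.6)]
side notch [([464.0, -47.2, 48.6], 0.73), ([620.2, -103.3, 262.5], 0.46)]
side machine [([591.8, 26.2, -0.1], 0.96)]
```

View pics/scene0.png

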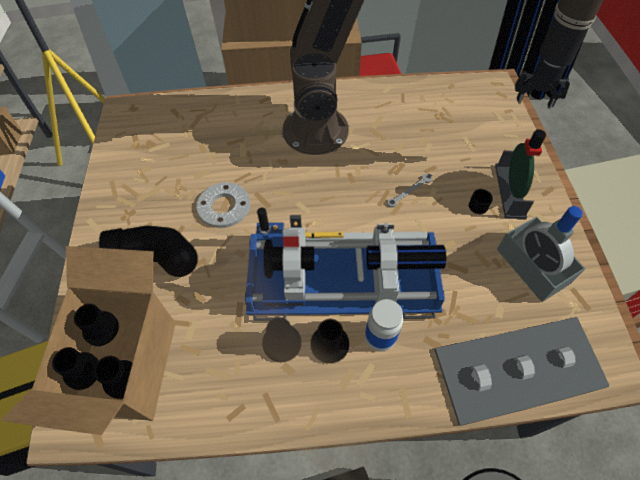

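View pics/side0.png

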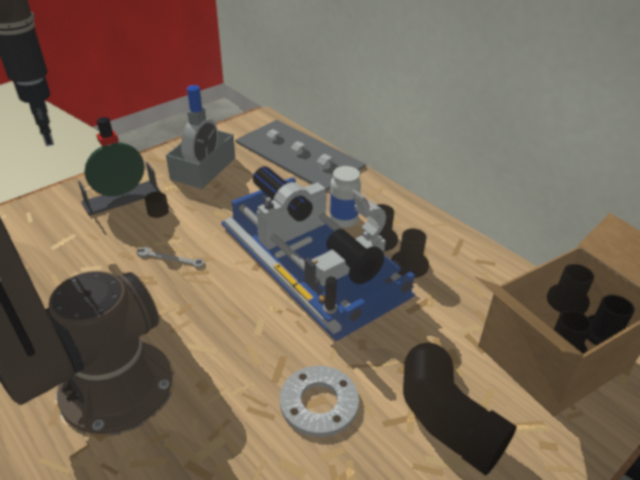

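Both views show the machine at scene px (345,270), with the red lug at (290,240), the handle at (263,220) and the yellow strip near (325,236). Next I fit the machine pose to the detected points.

```bash
cat > fit.py <<'E'
from cell import *
import numpy as np
from scipy.optimize import least_squares
NAMES=["jaw_hinge","jaw_lug","handle_grip","index_mark","notch","machine"]
def model(p):
    mx,my,yaw,c,a,n,ix=p
    P=dict(jaw_hinge=(72,c,125),jaw_lug=(72-142*np.cos(a)+16*np.sin(a),c,125+142*np.sin(a)+16*np.cos(a)),
      handle_grip=(-125,c-90,146),index_mark=(ix,c-60,46),notch=(ix,n,46),machine=(0,0,0))
    C,S=np.cos(yaw),np.sin(yaw)
    return {k:np.array([mx+C*v[0]-S*v[1],my+S*v[0]+C*v[1],v[2]]) for k,v in P.items()}
def measure(cams):
    M=[]
    for c in cams:
        grab_frame(c)
        for n in NAMES:
            r=pinpoint(c,n)
            M+=[(n,np.array(x["location"])) for x in r[:2]]
    return M
def fit(M,p0=(594,27,-.1,-120,1.2,-70,-125)):
    f=lambda p:np.concatenate([model(p)[n]-l for n,l in M])
    return least_squares(f,p0,loss="cauchy",f_scale=4).x
E
python3 - <<'E'
from fit import *
M=measure(["scene","side"])
raw="""jaw_hinge 654.7 -105.3 123.9
jaw_lug 617.9 -107.7 263.5
handle_grip 453.2 -179.4 142.7
index_mark 452.5 -146.9 46.3
notch 464.7 -48 45.2
machine 596.5 28.7 -3.8
jaw_hinge 658.9 -109.6 122.2
jaw_lug 621.4 -103.8 261.2
handle_grip 451.5 -182.9 145.1
index_mark 451.8 -148.8 39.4
notch 464 -47.2 48.6
machine 591.8 26.2 -.1"""
M+=[(l.split()[0],np.array(l.split()[1:],float)) for l in raw.split("\n")]
p=fit(M);print(np.round(p,3));m=model(p)
for k,v in m.items():print(k,v.round(1))
for n,l in M: print(n,(l-m[n]).round(1))
np.save("p.npy",p)
E
```

```text
[ 5.95014e+02  2.70020e+01 -8.40000e-02 -1.29039e+02  1.19800e+00
 -8.48560e+01 -1.25941e+02]
jaw_hinge [ 655.9 -107.6  125. ]
jaw_lug [ 619.2 -104.5  263.1]
handle_grip [ 452.  -180.7  146. ]
index_mark [ 453.6 -150.8   46. ]
notch [462.4 -46.9  46. ]
machine [595.  27.   0.]
jaw_hinge [ 0.7  0.2 -0.2]
jaw_lug [-1.1 -1.6 -0.9]
handle_grip [ 0.4 -0.7 -5.3]
index_mark [-1.1 -0.   0.1]
notch [ 1.3 -0.6  1.3]
machine [-2.7  1.5 -3.2]
jaw_hinge [ 3.5 -0.1 -1.7]
jaw_hinge [-205.1 -397.6 -124.7]
jaw_lug [-168.8  -46.9 -222.9]
jaw_lug [ 1.3  2.3 -0.4]
handle_grip [-0.8 -4.1 -1.1]
index_mark [-1.9  0.6 -5.1]
notch [ 1.1  1.5 -2.3]
machine [-3.8 -2.  -1.1]
jaw_hinge [-1.2  2.3 -1.1]
jaw_lug [-1.3 -3.2  0.4]
handle_grip [ 1.2  1.3 -3.3]
index_mark [-1.1  3.9  0.3]
notch [ 2.3 -1.1 -0.8]
machine [ 1.5  1.7 -3.8]
jaw_hinge [ 3.  -2.  -2.8]
jaw_lug [ 2.2  0.7 -1.9]
handle_grip [-0.5 -2.2 -0.9]
index_mark [-1.8  2.  -6.6]
notch [ 1.6 -0.3  2.6]
machine [-3.2 -0.8 -0.1]
```

>>> move_arm --plan '[[[0,0,0],[0,0,-40],0],[[0,0,-0.1],[0,0,-40],0],[[0,0,-0.09],[0,0,-10],0]]' --squeeze 30

```text
t: 1.75
eef_pos: [192.0, 649.0, 353.5]
ee_rot: [-3.133, -0.002, -0.092]
wrist_force: [0.8, 0.6, 2.1]
width: 51.5
finger_force: 0.0
```

>>> move_arm --plan '[[[0,0,0],[22,29.7,0],0],[[0,0,0],[22,29.7,0],0],[[0,0,0],[22,29.7,0],0],[[0,0,0],[22,29.7,0],0],[[0,0,0],[22,29.7,0],0],[[0,0,0],[22,29.7,0],0],[[0,0,0],[22,29.7,0],0],[[0,0,0],[22,29.7,0],0]]'

```text
t: 2.42
eef_pos: [343.7, 392.2, 346.6]
ee_rot: [-3.141, -0.0, -0.096]
wrist_force: [0.9, -0.2, 0.7]
width: 0.5
finger_force: 0.0
```

>>> move_arm --plan '[[[0,0,0],[22,29.7,0],0],[[0,0,0],[22,29.7,0],0],[[0,0,0],[22,29.7,0],0],[[0,0,0],[22,29.7,0],0],[[0,0,0],[22,29.7,0],0],[[0,0,0],[22,29.7,0],0],[[0,0,0],[22,29.7,0],0],[[0,0,0],[22,29.7,0],0]]'

```text
t: 3.08
eef_pos: [495.9, 138.6, 346.8]
ee_rot: [-3.141, -0.001, -0.097]
wrist_force: [0.9, 1.2, -0.0]
width: 0.1
finger_force: 0.0
```

>>> move_arm --plan '[[[0,0,0],[22,29.7,0],0],[[0,0,0],[22,29.7,0],0],[[0,0,0],[22,29.7,0],0],[[0,0,0],[22,29.7,0],0],[[0,0,0],[22,29.7,0],0],[[0,0,0],[22,29.7,0],0],[[0,0,0],[22,29.7,0],0],[[0,0,0],[0,0,0],0]]'

```text
t: 3.75
eef_pos: [630.5, -86.2, 344.8]
ee_rot: [3.14, 0.002, -0.101]
wrist_force: [-1.3, 1.2, -0.9]
width: 0.1
finger_force: 0.0
```

>>> move_arm --plan '[[[0,0,-0.017],[26.6,19.4,0],0],[[0,0,0],[0,0,-5],0],[[0,0,0],[0,0,30],0],[[0,0,0],[0,0,30],0],[[0,0,0],[0,0,3],0],[[0,0,0],[0,0,0],0]]'

```text
t: 4.25
eef_pos: [652.2, -103.3, 286.6]
ee_rot: [3.141, 0.004, -0.08]
wrist_force: [-0.4, 0.2, 2.3]
width: 0.1
finger_force: 0.0
```

Run:
```python
from fit import *
import cv2
ims=[]
for c,(r,q) in {"scene":(140,200),"side":(160,220)}.items():
    p,d=grab_frame(c);ims.append(cv2.resize(p[r:r+180,q:q+220,::-1],None,fx=1.8,fy=1.8,interpolation=3))
cv2.imwrite("pics/a1.png",np.hstack(ims))
o=robot.get_obs();print(o["eef_pos"],o["ee_rot"],o["wrist_force"],o["t"])
```

```text
[ 653.84256958 -103.36728682  290.07004585] [ 3.14094668e+00 -1.70369062e-03 -7.92770816e-02] [-0.19598307  0.02489147 -0.2758711 ] 4.35
```

View pics/a1.png

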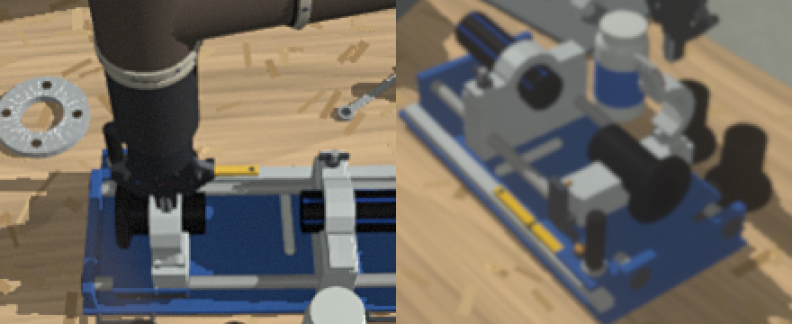

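>>> move_arm --plan '[[[0,0,0],[-20,4,2],0],[[0,0,0],[-8.5,0,2],0],[[0,0,0],[-8,0,2.5],0],[[0,0,0],[-13.3,0,5.5],0],[[0,0,0],[-12.7,0,7],0],[[0,0,0],[-11.5,0,8],0],[[0,0,0],[-11,0,9.5],0],[[0,0,0],[0,0,0],0]]'

```text
t: 5.02
eef_pos: [566.2, -100.2, 251.8]
ee_rot: [-3.141, 0.0, -0.08]
wrist_force: [-0.2, 0.1, -1.2]
width: -0.0
finger_force: 0.0
```

Run:
```python
from fit import *
import cv2
o=robot.get_obs();print(o["eef_pos"],o["ee_rot"],o["wrist_force"],o["t"])
for c in ["scene","side"]:
    p,d=grab_frame(c)
    for n in ["jaw_lug","jaw_hinge","handle_grip"]: print(c,n,[(np.round(r["location"],1),round(r["confidence"],2)) for r in pinpoint(c,n)])
    cv2.imwrite(f"pics/b_{c}.png",cv2.resize(p[140:340,200:440,::-1],None,fx=2.5,fy=2.5))
```

```text
[ 566.17676336 -100.16621786  251.78683044] [-3.14100571e+00  3.93505249e-04 -7.97499652e-02] [-0.24557366  0.1385852  -1.16695701] 5.0167
scene jaw_lug [(array([ 558.5, -101.4,  228.4]), 0.8), (array([ 299.7, -319.4,    1.1]), 0.32)]
scene jaw_hinge [(array([ 656. , -105.4,  123.7]), 0.8)]
scene handle_grip [(array([ 452.3, -176.1,  141.1]), 0.78), (array([ 657.7, -106. ,  123.2]), 0.42)]
side jaw_lug [(array([556.9, -95.4, 227. ]), 0.69)]
side jaw_hinge [(array([ 662.9, -106.4,  125.8]), 0.87), (array([771.3, 104.5,  -3.1]), 0.58)]
side handle_grip [(array([ 454.5, -179.8,  145.6]), 0.75)]
```

View pics/b_side.png

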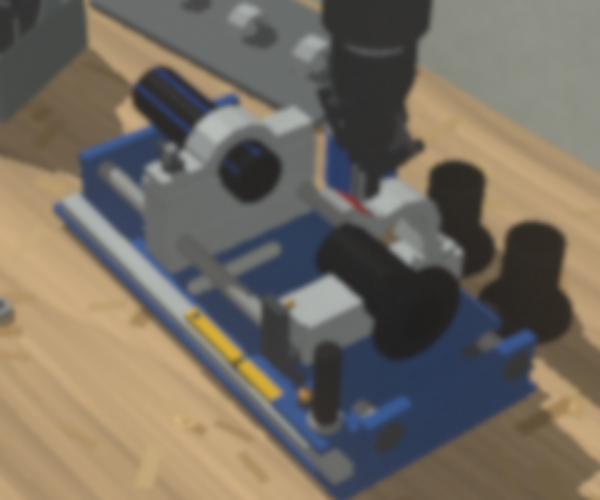

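>>> move_arm --plan '[[[0,0,0],[-7,0,8.5],0],[[0,0,0],[-8.8,0,11.4],0],[[0,0,0],[-7.6,0,12],0],[[0,0,0],[-6.4,0,12.7],0],[[0,0,0],[-5,0,13.3],0],[[0,0,0],[-3,0,11],0],[[0,0,0],[0,0,0],0]]'

```text
t: 6.0
eef_pos: [528.9, -97.5, 180.9]
ee_rot: [3.141, 0.004, -0.08]
wrist_force: [-0.8, -0.1, -0.3]
width: 0.3
finger_force: 0.0
```

>>> move_arm --plan '[[[0,0,0],[0,0,5],0],[[0,0,0],[0,0,4],0],[[0,0,0],[0,0,3],0],[[0,0,0],[0,0,0],0],[[0,0,0],[0,0,0],0]]'

```text
t: 6.42
eef_pos: [529.9, -97.5, 170.8]
ee_rot: [3.142, 0.001, -0.08]
wrist_force: [-2.7, 0.7, -1.4]
width: -0.2
finger_force: 1.3
```

>>> move_arm --plan '[[[0,0,0],[0,0,2],0],[[0,0,0],[0,0,2],0],[[0,0,0],[0,0,0],0],[[0,0,0],[0,0,0],0]]'

```text
t: 6.75
eef_pos: [529.3, -97.6, 166.5]
ee_rot: [3.141, 0.003, -0.08]
wrist_force: [-5.8, 2.6, 2.0]
width: 0.2
finger_force: 3.3
```

>>> move_arm --plan '[[[0,0,0],[0,0,2],0],[[0,0,0],[0,0,0],0],[[0,0,0],[0,0,0],0]]'

```text
t: 7.0
eef_pos: [529.3, -97.7, 165.8]
ee_rot: [3.141, 0.002, -0.08]
wrist_force: [-10.9, 2.5, 11.9]
width: 0.3
finger_force: 9.1
```

>>> move_arm --plan '[[[0,0,0],[0,0,-4],0],[[0,0,0],[-15,0,0],0],[[0,0,0],[0,0,0],0],[[0,0,0],[0,0,3],0],[[0,0,0],[0,0,2],0],[[0,0,0],[0,0,0],0],[[0,0,0],[0,0,0],0]]'

```text
t: 7.58
eef_pos: [516.6, -96.3, 165.7]
ee_rot: [3.141, -0.002, -0.079]
wrist_force: [-7.4, 3.2, 18.4]
width: -0.2
finger_force: 9.3
```

Run:
```python
from fit import *
import cv2
ims=[]
o=robot.get_obs();print(o["eef_pos"],o["wrist_force"],o["t"])
for c in ["scene","side"]:
    p,d=grab_frame(c)
    for n in ["jaw_lug","handle_grip","notch","index_mark"]: print(c,n,[(np.round(r["location"],1),round(r["confidence"],2)) for r in pinpoint(c,n)])
    cv2.imwrite(f"pics/c_{c}.png",cv2.resize(p[140:340,200:440,::-1],None,fx=2.5,fy=2.5))
```

```text
[516.59703227 -96.30240899 165.74507449] [-7.3961941   3.23357637 18.44629878] 7.5833
scene jaw_lug [(array([517.4, -98.6, 141.9]), 0.62), (array([ 302.3, -316.4,    4.8]), 0.35)]
scene handle_grip [(array([ 452.4, -181.7,  142.5]), 0.71), (array([558.9,  75.1,  16.7]), 0.31)]
scene notch [(array([464.3, -47.7,  44.1]), 0.52)]
scene index_mark [(array([ 449.4, -149.4,   46.2]), 0.72)]
side jaw_lug [(array([514.5, -95.4, 139.5]), 0.74)]
side handle_grip [(array([ 452.7, -183.2,  147.5]), 0.86)]
side notch [(array([463.2, -47.7,  43.9]), 0.78), (array([ 451.1, -183.6,   76. ]), 0.51)]
side index_mark [(array([ 451.6, -149.2,   40.8]), 0.86)]
```

View pics/c_side.png

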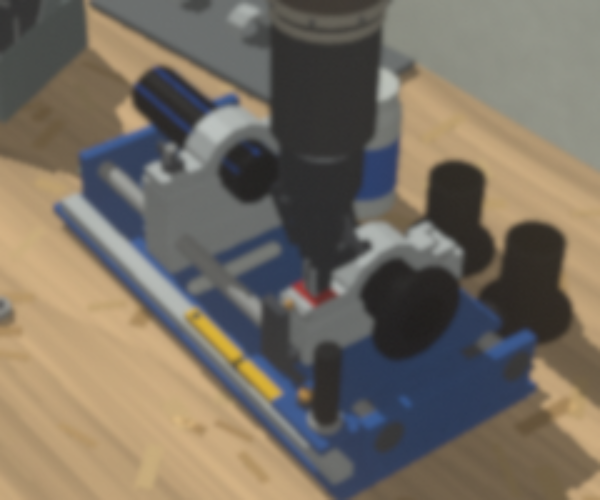

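>>> move_arm --plan '[[[0,0,0],[0,0,2],0],[[0,0,0],[0,0,2],0],[[0,0,0],[0,0,0],0],[[0,0,0],[0,0,0],0]]'

```text
t: 8.42
eef_pos: [516.6, -96.8, 165.1]
ee_rot: [3.14, -0.003, -0.078]
wrist_force: [-19.4, 5.2, 48.7]
width: 0.3
finger_force: 24.3
```

>>> move_arm --plan '[[[0,0,0],[0,0,-30],0],[[0,0,0],[0,0,-30],0],[[0,0,0],[-20,30,0],0.65],[[0,0,0],[-19,29.5,0],0.65],[[0,0,0],[-18.7,29.5,0],0.65],[[0,0,0],[0,0,0],0.65],[[0,0,0],[0,0,0],0.65]]'

```text
t: 9.0
eef_pos: [450.8, -181.6, 220.1]
ee_rot: [3.142, -0.001, -0.082]
wrist_force: [0.1, 0.6, -0.2]
width: 55.3
finger_force: 0.0
```

Run:
```python
from fit import *
import cv2
o=robot.get_obs();print(o["eef_pos"],o["ee_rot"],o["wrist_force"],o["width"],o["t"])
M=[]
for c in ["scene","side","wrist"]:
    p,d=grab_frame(c)
    for n in ["jaw_lug","handle_grip","notch","index_mark"]: print(c,n,[(np.round(r["location"],1),round(r["confidence"],2)) for r in pinpoint(c,n)])
cv2.imwrite("pics/wrist.png",p[:,:,::-1])
```

```text
[ 450.75848422 -181.62972629  220.09508926] [ 3.14153281e+00 -1.11260799e-03 -8.21726236e-02] [ 0.12020317  0.58300672 -0.16198649] 55.289946710088394 9.0
scene jaw_lug [(array([515.3, -98. , 142.1]), 0.75), (array([301.1, 277.5,   1. ]), 0.45)]
scene handle_grip [(array([ 451.8, -179.6,  141.6]), 0.61)]
scene notch [(array([462.3, -45.7,  47.3]), 0.64), (array([ 656.2, -107.6,  124.1]), 0.61), (array([ 3.79e+02,  4.82e+02, -1.00e-01]), 0.41)]
scene index_mark [(array([ 451.6, -149.4,   45.6]), 0.63)]
side jaw_lug [(array([514.8, -93.7, 141.8]), 0.69)]
side handle_grip [(array([ 3.034e+02, -3.183e+02, -2.000e-01]), 0.65), (array([ 453.3, -183.5,  149.5]), 0.58)]
side notch [(array([462.1, -47.7,  45.6]), 0.72)]
side index_mark [(array([ 448.9, -149.2,   41.5]), 0.68)]
wrist jaw_lug [(array([513.4, -98.1, 142.8]), 0.69)]
wrist handle_grip [(array([ 450.4, -183.2,  144.5]), 0.77)]
wrist notch [(array([465.4, -48.2,  44.2]), 0.77), (array([ 448.2, -180.9,   75.7]), 0.55)]
wrist index_mark [(array([ 453.5, -151.3,   45.9]), 0.83)]
```

View pics/wrist.png

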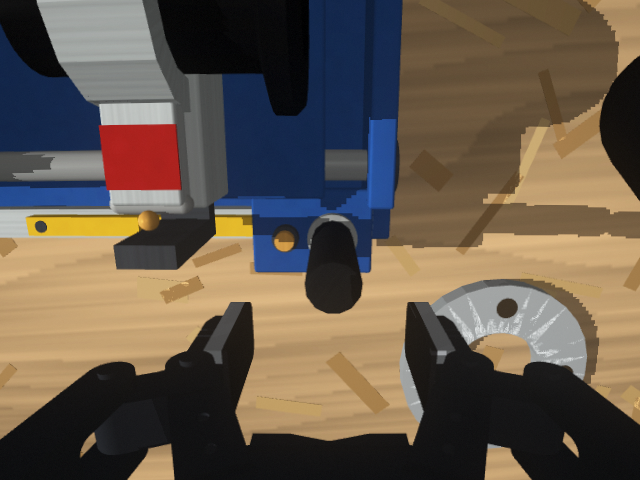

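The wrist view shows the lug (140,157) level, with the catch ball over it. The handle (333,290) is centred between the pads, so I'm descending and closing.

>>> move_arm --plan '[[[0,0,0],[1,0,25],0.65],[[0,0,0],[0,0,25],0.65],[[0,0,0],[0,0,20],0.65],[[0,0,0],[0,0,0],0],[[0,0,0],[0,0,0],0],[[0,0,0],[0,0,0],0],[[0,0,0],[0,0,0],0],[[0,0,0],[0,0,0],0]]' --squeeze 50

```text
t: 10.42
eef_pos: [451.9, -180.6, 150.6]
ee_rot: [3.142, -0.001, -0.08]
wrist_force: [-0.6, -1.7, -4.5]
width: 24.6
finger_force: 49.5
```

>>> move_arm --plan '[[[0,0,0],[0,-6,0],0],[[0,0,0],[0,-13,0],0],[[0,0,0],[0,-15,0],0],[[0,0,0],[0,-15,0],0],[[0,0,0],[0,-15,0],0],[[0,0,0],[0,-12,0],0],[[0,0,0],[0,-7,0],0],[[0,0,0],[0,0,0],0]]'

```text
t: 11.08
eef_pos: [459.0, -96.6, 150.6]
ee_rot: [-3.141, -0.001, -0.079]
wrist_force: [-0.0, 4.3, -1.9]
width: 24.9
finger_force: 51.5
```

Run:
```python
from fit import *
o=robot.get_obs();print(o["eef_pos"],o["ee_rot"],o["wrist_force"],o["width"],o["t"])
for c in ["scene","side","wrist"]:
    p,d=grab_frame(c)
    for n in ["jaw_lug","handle_grip","notch","index_mark"]: print(c,n,[(np.round(r["location"],1),round(r["confidence"],2)) for r in pinpoint(c,n)])
```

```text
[458.95443123 -96.59391599 150.58971517] [-3.14062455e+00 -1.42706469e-03 -7.91155125e-02] [-0.03964815  4.27027085 -1.9227244 ] 24.94067438611265 11.0833
scene jaw_lug [(array([524.3, -10.8, 146. ]), 0.58)]
scene handle_grip [(array([459.3, -93. , 144. ]), 0.64)]
scene notch []
scene index_mark [(array([462.7, -63.3,  47.2]), 0.79)]
side jaw_lug []
side handle_grip [(array([458.1, -97.1, 147.6]), 0.82)]
side notch [(array([462.8, -46.7,  46.7]), 0.61)]
side index_mark [(array([458.4, -66.2,  41.9]), 0.59)]
wrist jaw_lug [(array([521.7, -13.5, 141. ]), 0.68)]
wrist handle_grip [(array([455.7, -99.9, 146.6]), 0.88)]
wrist notch []
wrist index_mark [(array([460.4, -66.4,  48. ]), 0.82), (array([457.2, -97.9, 142.6]), 0.46)]
```

>>> move_arm --plan '[[[0,0,0],[0,-4,0],0],[[0,0,0],[0,-4,0],0],[[0,0,0],[0,-3,0],0],[[0,0,0],[0,0,0],0],[[0,0,0],[0,0,0],0]]'

```text
t: 12.25
eef_pos: [459.8, -86.7, 150.6]
ee_rot: [-3.141, -0.001, -0.08]
wrist_force: [-1.6, 2.4, 3.0]
width: 25.0
finger_force: 51.9
```

>>> move_arm --plan '[[[0,0,0],[0,-1,0],0],[[0,0,0],[0,-1,0],0],[[0,0,0],[0,0,0],0],[[0,0,0],[0,0,0],0]]'

```text
t: 12.58
eef_pos: [459.9, -85.1, 150.5]
ee_rot: [3.141, -0.001, -0.08]
wrist_force: [-0.9, -3.6, 6.4]
width: 25.0
finger_force: 52.2
```

>>> move_arm --plan '[[[0,0,0],[0,-1,0],0],[[0,0,0],[0,0,0],0],[[0,0,0],[0,0,0],0]]'

```text
t: 12.83
eef_pos: [460.0, -84.0, 150.5]
ee_rot: [3.141, -0.001, -0.08]
wrist_force: [-1.8, -2.7, 6.3]
width: 25.0
finger_force: 52.2
```

>>> move_arm --plan '[[[0,0,0],[0,-1,0],0],[[0,0,0],[0,0,0],0],[[0,0,0],[0,0,0],0]]'

```text
t: 13.08
eef_pos: [460.1, -83.0, 150.5]
ee_rot: [3.141, -0.001, -0.08]
wrist_force: [-2.1, -1.6, 6.1]
width: 24.7
finger_force: 52.2
```

>>> move_arm --plan '[[[0,0,0],[0,-1,0],0],[[0,0,0],[0,0,0],0],[[0,0,0],[0,0,0],0]]'

```text
t: 13.33
eef_pos: [460.2, -81.9, 150.5]
ee_rot: [-3.142, -0.001, -0.08]
wrist_force: [-1.2, -1.3, 5.9]
width: 25.1
finger_force: 52.3
```

>>> move_arm --plan '[[[0,0,0],[0,-1,0],0],[[0,0,0],[0,0,0],0],[[0,0,0],[0,0,0],0]]'

```text
t: 13.58
eef_pos: [460.3, -80.7, 150.5]
ee_rot: [-3.141, -0.001, -0.08]
wrist_force: [-1.5, 0.8, 6.5]
width: 24.7
finger_force: 52.3
```

>>> move_arm --plan '[[[0,0,0],[0,-1,0],0],[[0,0,0],[0,0,0],0],[[0,0,0],[0,0,0],0]]'

```text
t: 13.83
eef_pos: [460.4, -79.5, 150.5]
ee_rot: [-3.141, -0.001, -0.08]
wrist_force: [-2.2, 2.6, 6.4]
width: 25.0
finger_force: 52.3
```

>>> move_arm --plan '[[[0,0,0],[0,-1,0],0],[[0,0,0],[0,0,0],0],[[0,0,0],[0,0,0],0]]'

```text
t: 14.08
eef_pos: [460.5, -78.3, 150.5]
ee_rot: [-3.141, -0.001, -0.08]
wrist_force: [-0.9, 2.9, 6.6]
width: 24.7
finger_force: 52.3
```

>>> move_arm --plan '[[[0,0,0],[0,-1,0],0],[[0,0,0],[0,0,0],0],[[0,0,0],[0,0,0],0]]'

```text
t: 14.33
eef_pos: [460.6, -77.5, 150.5]
ee_rot: [-3.141, -0.001, -0.08]
wrist_force: [-2.2, 0.2, 6.1]
width: 25.0
finger_force: 52.3
```

>>> move_arm --plan '[[[0,0,0],[0,-1,0],0],[[0,0,0],[0,0,0],0],[[0,0,0],[0,0,0],0]]'

```text
t: 14.58
eef_pos: [460.6, -76.7, 150.5]
ee_rot: [-3.141, -0.001, -0.08]
wrist_force: [-2.1, -0.5, 5.8]
width: 25.0
finger_force: 52.2
```

>>> move_arm --plan '[[[0,0,0],[0,-0.7,0],0],[[0,0,0],[0,0,0],0],[[0,0,0],[0,0,0],0]]'

```text
t: 14.83
eef_pos: [460.7, -76.2, 150.5]
ee_rot: [3.142, -0.001, -0.079]
wrist_force: [-1.0, -2.3, 4.9]
width: 24.9
finger_force: 52.2
```

>>> move_arm --plan '[[[0,0,0],[0,-0.5,0],0],[[0,0,0],[0,0,0],0],[[0,0,0],[0,0,0],0]]'

```text
t: 15.08
eef_pos: [460.7, -76.0, 150.5]
ee_rot: [3.141, -0.001, -0.08]
wrist_force: [-1.4, -3.7, 5.6]
width: 24.9
finger_force: 52.2
```

Run:
```python
from fit import *
o=robot.get_obs();print(o["eef_pos"],o["wrist_force"],o["t"])
for c in ["scene","side","wrist"]*2:
    p,d=grab_frame(c)
    for n in ["handle_grip","notch","index_mark"]: print(c,n,[(np.round(r["location"],1),round(r["confidence"],2)) for r in pinpoint(c,n)])
o=robot.get_obs();print(o["eef_pos"],o["wrist_force"],o["t"])
```

```text
[460.66566603 -75.95299907 150.51325592] [-1.36085447 -3.69327816  5.5669717 ] 15.0833
scene handle_grip [(array([460.1, -75.1, 141.5]), 0.56)]
scene notch [(array([462.9, -45.4,  49. ]), 0.73), (array([668.1,   1. , 128.6]), 0.3)]
scene index_mark [(array([460.7, -45.2,  48.1]), 0.56), (array([559.3,  78. ,  17.9]), 0.53), (array([381.2, 481.2,  -1.1]), 0.48)]
side handle_grip [(array([462. , -78.4, 149.6]), 0.72)]
side notch [(array([462.1, -45.9,  43.3]), 0.82)]
side index_mark [(array([458.7, -44.6,  40.9]), 0.78)]
wrist handle_grip [(array([458.8, -78.2, 142.1]), 0.7)]
wrist notch [(array([460.2, -76.4, 146.2]), 0.23)]
wrist index_mark [(array([465.4, -48.1,  48.1]), 0.57)]
scene handle_grip [(array([776.2, 106.4,  -3.4]), 0.71), (array([462.4, -73.7, 139.5]), 0.56)]
scene notch [(array([463.8, -46.6,  46.8]), 0.75)]
scene index_mark [(array([462.1, -42.9,  45.9]), 0.8)]
side handle_grip [(array([460.7, -75.9, 151.9]), 0.73), (array([ 765.1, -152.2,    1.9]), 0.19)]
side notch [(array([464.3, -48. ,  43.9]), 0.88), (array([772. , 102.2,  -2.2]), 0.7)]
side index_mark [(array([461.5, -44. ,  40.2]), 0.75)]
wrist handle_grip [(array([460. , -77.3, 148.3]), 0.82)]
wrist notch []
wrist index_mark [(array([465.1, -44.1,  47. ]), 0.76)]
[460.70680952 -75.94828127 150.53326658] [-1.18491034 -4.12299363  4.84661436] 16.2833
```

```bash
python3 -c "
from cell import robot
print(robot.hand_in())"
```

```text
the job is handed in; nothing more can be done
None
```

I closed the upper jaw onto a hard stop with the carriage about 104 mm short of the notch, then slid the carriage by its handle until I felt the ball settle. I handed the job in at about 16 s, still gripping the handle (about 50 N); the hand-in returned no verdict, and the cameras put the ball within about 2 mm of the notch.

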